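# Find a clamp lever's bite point and mark it

### The arm

A 6-joint arm with a two-finger parallel gripper is mounted at the origin on the work surface. World frame = base frame: x ahead of the robot, y to its left, z up, the work surface at z = 0. Lengths are in mm, angles in rad, forces in N, time in s.
With the tool pointing down it reaches from about 275 to 750 mm from the base axis. Payload 10.2 kg.
Tool frame: the origin (TCP) lies midway between the tips of the shut fingers; the grasp point (between the pads) lies 19 mm behind it (ctrl.tcp_to_grasp is the z of the grasp point in the tool frame, in mm); z points along the fingers, y is the direction in which the jaws open and shut (so a half turn about z gives the same grasp; the last joint's range is limited). The gripper opens to 85 mm and grips with 20 to 120 N. Pads are 22 mm wide; open, the fingers measure 114 mm over their backs; the gripper's body (76 mm by 85 mm) begins 54 mm behind the grasp point. The pads swing forward as they close: fully open they stand 13 mm farther back than shut.
Start: joints at [1.079, 0.313, 1.498, -0, 1.331, -0.223], TCP at [139.439, 506.15, 231.294] pointing down, gripper open.
Joint ranges: [-2.94, 2.94], [-0.97, 2.17], [0.19, 2.56], [-1.23, 4.37], [0.02, 3.11], [-2.88, 2.88]. Speed limits (rad/s): [2.39, 2.39, 3.01, 3.14, 3.14, 3.14].

### API

Orientations are given as a unit quaternion [w, x, y, z].
In Python, from rig import sensors, capture, order, ctrl gives the robot as it stands. The module is installed in compiled form; this text tells all that it offers.
- The arm moves only by the tool play_rows, never from a script. Its argument "deltas" is a list of rows, each a list of 7 numbers: the shift along the world's x, y, z in units of 40 mm (1.0 is 40 mm), then the turn, a rotation vector about the world's x, y, z in units of 6 degrees (1.0 is 6 degrees), then the opening, from -1 (shut) to 1 (fully open). A call has 1 to 8 rows; each row shifts and turns the commanded pose from where the row before left it; what a row does not reach is not made up. A row lasts 1/12 s, in which the tool goes at most 41.7 mm and 7.16 degrees, less where a joint would pass 70% of its speed; a pose out of reach is approached as far as the arm can. A call is refused whole if a number of a shift passes 1 or a number of a turn 1, either way. A call with a gripper value outside its range is refused whole. The fingers move at their own pace and stop on an object; "squeeze" is the grip in N (left out, the last holds). Time passes only in rows, so rows that do not move let the fingers close. It gives the time, the measured TCP pose, the force and the opening at its end, in the units of the state.
- sensors.sense(): the state, without advancing time (a new reading comes with each control period).
- capture(name): name is "side" or "top"; returns a dict with "pixels" (384x512x3 uint8, red, green, blue), "z_map" (384x512 float32, mm along the optical axis (not along the pixel's ray), 0 where there is no reading), "fx", "fy", "cx", "cy" (pixels), "eye" and "rotation" of the camera in the world. Camera axes: x right, y down, z forward; pixel columns grow to the right and rows downward; lengths in mm; the calibration is good to about 2 mm. A picture is of the moment at which its call begins.
- order.finish_job(): hands the job in, once; it reports no verdict.
The state is a dict: "time_s": time; "joints": joint angles; "dq": joint speeds; "tau": joint torques, N m; "eef_pos": TCP position; "ee_rot": TCP orientation; "force": force on the tool from outside, world axes, zero at the start; "wrist_torque": the same for the moment, N m; "grip_width": opening from 0.0 (shut) to 1.0 (fully open).
Only numpy, scipy, OpenCV 4.12 (cv2) and the standard library are available. Lean on these libraries where they do the work, as an engineer would, in place of code of your own. Each camera call takes 0.05 s, during which the arm holds its last target. There are 200 camera calls.

### The job

Find the bite point of the lever on the measuring base: press the upright post of the lever gently round, away from its rest stop, until its light resistance firms up (do not force it: stay below about 12 N), note how far it had travelled at that point, and let the lever return to its rest. Then slide the cursor back along the graduated rim until it marks the place where the lever firmed up, and let go of it, leaving the loose things around undisturbed.

Things in the scene. Friction and masses are not known exactly. Their poses are not given: they have to be found in the camera images.
- gauge: fixed base: white box, steel pot (110 mm across, top at 112 mm) on a dark collar; in front a flat white quadrant, top at 22 mm, outer radius 205 mm, a black graduation every 0.1 rad from lever value 0 to 1.3. Origin on the table under the pot's centre: the vertical pivot axis of both lever and cursor. Its -x axis points to the quadrant's middle, roughly to the robot; z up
- lever (a joint): steel lever's angle q (rad): 0 at rest, anticlockwise from above, to 1.1. Its arm points along the gauge's -x axis turned by q - 0.6 about z. A return spring resists lightly (about 1 to 2 N at the post; let go, it returns); at a hidden point, q 0.35 to 0.80, new each time, it meets the clamp jaw inside (unseen, unmeasured) and firms up: 1.5 N more per mm at the post (25 N m/rad). Over about 15 N strains the clamp
- lever_post (a point): middle of the lever's upright round steel post, 16 mm across, 130 mm from the pivot axis, between 45 and 85 mm above the table (this point at 65 mm); below it is the flat lever arm, 14 mm wide, top 45 mm above the table
- cursor (a joint): dark steel cursor's angle on the rim (rad); same pivot, zero line and direction as the lever, so at equal values it stands on the lever arm's line. Starts between 0.95 and 1.25, range 0 to 1.3; friction holds it where it is left, about 1 N at the tab moves it
- cursor_tab (a point): middle of the cursor's upright flat tab, 190 mm from the pivot axis: 10 mm thick along the rim, 22 mm long radially, top at 66 mm (this point at 47 mm above the table), on a saddle 20 mm wide along the rim with its top at 28 mm. A thin pointer runs from the saddle towards the pivot
- spindle: loose steel measuring spindle standing upright, 36 mm across, 85 mm tall, to be left alone; origin at the middle of its underside
- beaker: loose glass beaker, 68 mm across, 85 mm tall, to be left alone; origin at the middle of its underside
- reagent: loose amber bottle, 64 mm across, 130 mm tall, to be left alone; origin at the middle of its underside
- jar: loose white jar, 70 mm across, 70 mm tall, to be left alone; origin at the middle of its underside
- collar_ring: loose steel ring, 60 mm across, 14 mm tall, lying on the gauge's white base beside the pot, to be left alone; origin at the middle of its underside

How it is judged (in metres and radians):
On the way:
1. the lever is pressed past its free travel and against the firm resistance (at least about 2 N into it) (value of joint jaw above 0.006 rad), for 0.15 s.
At the end, for the whole second after the job is handed in: the cursor stands within 0.045 rad (8.5 mm along the rim) of the lever angle at which the resistance firms up, at rest, and the lever is back at its rest (below 0.04 rad) (y of cursor_tab in the frame of clamp between -0.00855 and 0.00855 m and value of joint lever below 0.04 rad and velocity of joint cursor between -0.02 and 0.02 rad/s); the robot touches nothing.
It fails at once if the lever is forced: more than about 15 N at the post strains the clamp (value of joint jaw above 0.035 rad).
It fails at once if a bystander is moved by more than 20 mm (distance of any of spindle, beaker, reagent, jar, collar_ring from where it was at the start of the episode above 0.02 m).
It also fails if it takes over 72 s, if anything falls off the work surface, if the arm or the gripper's body presses on something with over 40 N, if the wrist force passes 120 N, or if a joint passes its speed limit or range.

## Working session

There is one attempt and no reset: what is moved stays moved. The work goes in short steps, Python scripts to look and compute and a tool call to move; the robot and the scene stay as the last step left them, time stands still between calls to the robot, and variables do not carry over. Pictures are saved under pics/ and viewed, about 8 in all and at most 12, crops included, and the job is handed in when it is done.

Besides the shell and the picture viewer there is one more tool, called after "Emit:" in YAML: its name, and indented under it one key for each argument. play_rows: Moves the arm, as the interface text tells. Its arguments: {"type":"object","properties":{"deltas":{"type":"array","items":{"type":"array","items":{"type":"number"}}},"squeeze":{"type":"number"}},"required":["deltas"]}

```bash
mkdir -p pics
python3 - <<'E'
from rig import sensors,capture,ctrl
import cv2,numpy as np
s=sensors.sense();print({k:np.round(v,3).tolist() for k,v in s.items()})
for n in("side","top"):
    c=capture(n);cv2.imwrite(f"pics/{n}1.png",c["pixels"][:,:,::-1]);np.savez(f"{n}1.npz",**c)
    print(n,c["fx"],c["cx"],c["cy"],np.round(c["eye"]),np.round(c["rotation"],3).tolist())
E
```

```text
{'time_s': 0.0, 'joints': [1.079, 0.313, 1.498, 0.0, 1.331, -0.223], 'dq': [-0.001, -0.0, 0.0, -0.001, 0.001, -0.0], 'tau': [-0.002, -41.227, -25.974, -0.0, 0.004, 0.0], 'eef_pos': [139.29, 505.903, 230.723], 'ee_rot': [-0.0, 0.134, 0.991, -0.001], 'force': [-0.892, -0.503, 0.25], 'wrist_torque': [0.008, -0.042, -0.053], 'grip_width': 0.998}
side 419.07548361344743 249.65340517037524 190.22997041727947 [ 462. -662.  593.] [-0.447, 0.888, -0.089, 0.057]
top 381.0437413234636 261.495603910491 192.57708567712444 [469.  32. 975.] [0.052, -0.702, 0.708, -0.05]
```

View pics/top1.png

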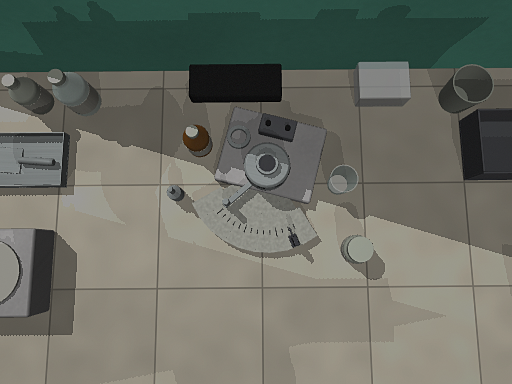

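View pics/side1.png

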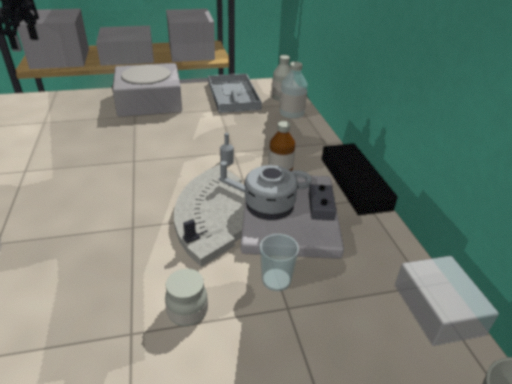

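Both views show the gauge: pot at about (267,165) in the top view, lever post near (226,204), cursor tab near (293,236), and bystanders all around. Next I'll crop and measure.

```bash
cat > h.py <<'E'
import numpy as np,cv2
from scipy.spatial.transform import Rotation as R
def cam(c):
    q=np.array(c["rotation"]);M=R.from_quat(q[[1,2,3,0]]).as_matrix();return M,np.array(c["eye"]),float(c["fx"]),float(c["fy"]),float(c["cx"]),float(c["cy"])
def ray(c,u,v):
    M,e,fx,fy,cx,cy=cam(c);return e,M@np.array([(u-cx)/fx,(v-cy)/fy,1])
def plane(c,u,v,z):
    e,d=ray(c,u,v);return e+d*(z-e[2])/d[2]
def proj(c,p):
    M,e,fx,fy,cx,cy=cam(c);q=M.T@(np.array(p)-e);return np.array([fx*q[0]/q[2]+cx,fy*q[1]/q[2]+cy])
def cloud(c):
    M,e,fx,fy,cx,cy=cam(c);z=c["z_map"];v,u=np.mgrid[:z.shape[0],:z.shape[1]]
    return np.stack([(u-cx)/fx*z,(v-cy)/fy*z,z],-1)@M.T+e
def two(c1,p1,c2,p2):
    e1,d1=ray(c1,*p1);e2,d2=ray(c2,*p2)
    t=np.linalg.lstsq(np.stack([d1,-d2],1),e2-e1,rcond=None)[0];a=e1+t[0]*d1;b=e2+t[1]*d2
    return (a+b)/2,np.linalg.norm(a-b)
E
python3 - <<'E'
import numpy as np,cv2
from h import *
t=np.load("top1.npz");s=np.load("side1.npz")
a=cv2.resize(t["pixels"][90:265,165:380,::-1],None,fx=3.6,fy=3.4,interpolation=cv2.INTER_CUBIC)
cv2.imwrite("pics/tc.png",cv2.resize(t["pixels"][105:255,180:360,::-1],None,fx=4,fy=4,interpolation=cv2.INTER_CUBIC))
cv2.imwrite("pics/sc.png",cv2.resize(s["pixels"][130:280,160:350,::-1],None,fx=4,fy=4,interpolation=cv2.INTER_CUBIC))
P=cloud(t)
print(plane(t,267,165,112),P[165,255:280:4,2].round(),P[204,220:234,2].round(),P[236,286:302,2].round())
for n,c in(("t",t),("s",s)):
    P=cloud(c);m=(np.abs(P[...,2]-112)<5)&(abs(P[...,0]-520)<120)&(abs(P[...,1]-20)<120)
    Q=P[m];
    if len(Q):
        (x,y),r=cv2.minEnclosingCircle(Q[:,:2].astype(np.float32));print(n,len(Q),x,y,r,Q.mean(0))
E
```

```text
[658.8624787   20.29844487 112.        ] [ 99. 114. 110. 113. 115. 112. 101.] [23. 23. 23. 43. 85. 82. 84. 76. 68. 55. 41. 20. 24. 21.] [21. 23. 29. 30. 29. 29. 25. 26. 67. 67. 28. 25. 19. 24. 24. 23.]
t 3 638.511962890625 23.92110824584961 3.473219633102417 [638.93738799  23.54763049 109.74323932]
s 11 639.014404296875 17.375934600830078 7.254880905151367 [638.67395164  16.72011391 110.5967734 ]
```

View pics/tc.png

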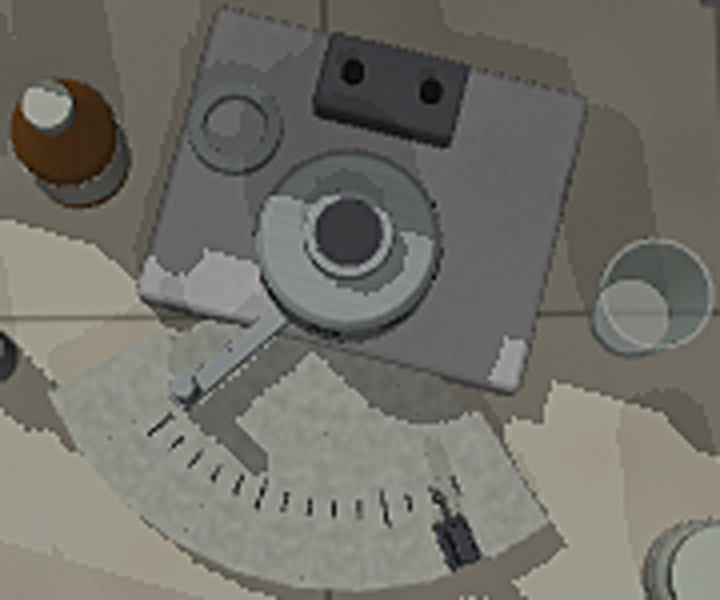

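View pics/sc.png

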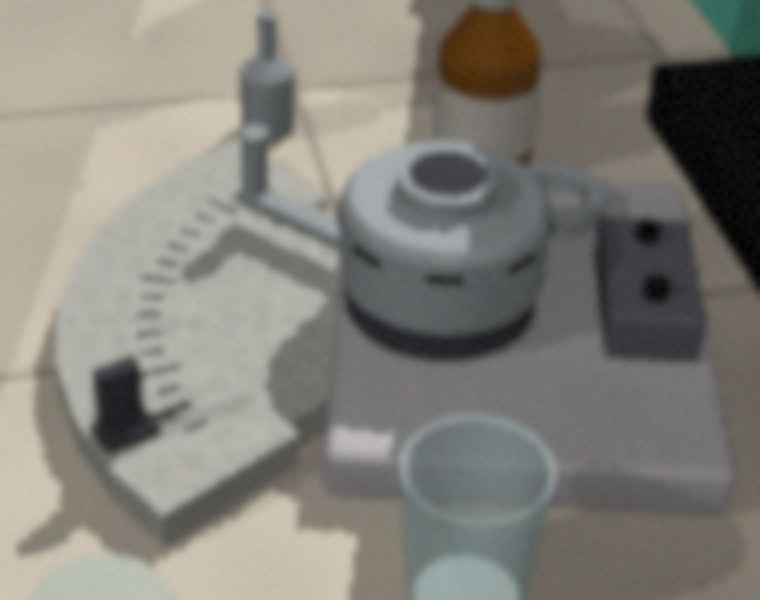

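The crops (pictures 3 and 4) show the knob hole at about (267.2,163) top and (271.8,173) side. The lever post top is near (225.7,201), and the graduations run from about (220,211) to (294,227). The tab is near (294,238). Next: fit the pivot, zero line and points.

Run:
```python
import numpy as np,cv2
from h import *
from scipy.optimize import least_squares
t=np.load("top1.npz");s=np.load("side1.npz")
print("knob",two(t,(267.2,163),s,(271.8,173)))
print("post top",two(t,(225.7,201.4),s,(160+256/4,130+131/4)), plane(t,225.7,201.4,85))
for n,c in(("t",t),("s",s)):
    P=cloud(c);g=c["pixels"].max(2).astype(float)
    # pot side: points 60..85 mm high around the pot
    m=(P[...,2]>70)&(P[...,2]<90)&(np.hypot(P[...,0]-650,P[...,1]-20)<75);Q=P[m]
    f=least_squares(lambda p:np.hypot(Q[:,0]-p[0],Q[:,1]-p[1])-55,[650,20],loss="soft_l1");print(n,"pot",len(Q),f.x,np.abs(f.fun).mean())
    tab=(P[...,2]>45)&(P[...,2]<75)&(g<90)&(np.hypot(P[...,0]-480,P[...,1]+35)<60);v,u=np.nonzero(tab);print(n,"tab",len(u),u.min(),u.max(),v.min(),v.max(),P[tab].mean(0).round(1))
    po=(P[...,2]>50)&(P[...,2]<90)&(np.hypot(P[...,0]-545,P[...,1]-95)<40);v,u=np.nonzero(po);print(n,"post",len(u),u.mean(),v.mean(),P[po].mean(0).round(1))
    # loose things
    m=(P[...,2]>35)&(P[...,2]<140)&(P[...,0]<760)&(P[...,0]>350)&(np.abs(P[...,1])<260)
    k,l,st,ce=cv2.connectedComponentsWithStats(m.astype(np.uint8))
    for i in range(1,k):
        if st[i,4]>12:
            q=P[l==i];print("  ",st[i,4],q.min(0).round(),q.max(0).round())
g=cv2.cvtColor(t["pixels"],cv2.COLOR_RGB2GRAY).astype(np.float32)
bg=cv2.medianBlur(t["pixels"],9);bg=cv2.cvtColor(bg,cv2.COLOR_RGB2GRAY).astype(np.float32)
m=((bg-g)>22).astype(np.uint8);m[:,:210]=0;m[:205]=0;m[240:]=0;m[:,305:]=0
k,l,st,ce=cv2.connectedComponentsWithStats(m)
for i in range(1,k):
    w=(bg-g)*(l==i);v,u=np.mgrid[:384,:512];print(st[i,4],round((w*u).sum()/w.sum(),2),round((w*v).sum()/w.sum(),2),plane(t,(w*u).sum()/w.sum(),(w*v).sum()/w.sum(),22)[:2].round(1))
```

```text
knob (array([663.77731836,  19.74459885, 113.21721925]), np.float64(0.9213963710958695))
post top (array([579.5905699 , 117.77343159,  85.34572493]), np.float64(2.888463651369873)) [578.1822684  117.90283973  85.        ]
t pot 55 [664.38928809  20.83232126] 0.37195441776648125
t tab 46 292 298 236 245 [486.  -44.8  65.3]
t post 21 226.76190476190476 203.38095238095238 [574.6 116.3  75.4]
   644 [705. 161.  36.] [760. 223. 135.]
   299 [736. -49.  35.] [760.  41.  69.]
   173 [719.  62.  35.] [760. 120.  48.]
   1976 [569. -35.  36.] [719. 129. 117.]
   393 [ 598. -196.   35.] [ 664. -129.   89.]
   158 [591. 234.  37.] [625. 260.  88.]
   691 [ 431. -227.   35.] [ 499. -163.   74.]
   50 [475. -52.  37.] [497. -38.  69.]
s pot 413 [663.37430094  20.51972769] 0.750196004189468
s tab 119 184 194 220 233 [485.6 -50.4  58. ]
s post 76 222.0921052631579 170.10526315789474 [575.7 113.3  69.3]
   848 [704. 158.  35.] [760. 205. 133.]
   181 [591. 231.  35.] [625. 257.  86.]
   2743 [569. -37.  35.] [760. 125. 115.]
   373 [735. -53.  35.] [760.  39.  70.]
   189 [474. -56.  35.] [497. -37.
[... 511 characters left out ...]
 219.24 [540.9 116.9]
10 245.18 220.73 [536.8  75. ]
1 286.0 218.0 [542.9 -27.1]
8 233.43 223.05 [531.3 104.3]
9 239.14 225.82 [524.2  90.1]
13 244.77 228.35 [517.8  76.1]
1 289.0 224.0 [527.8 -34.4]
8 293.44 225.86 [523.1 -45.3]
13 275.78 231.89 [508.5  -1.1]
20 289.26 229.34 [514.5 -34.8]
8 250.86 229.87 [514.   60.9]
6 256.93 231.36 [510.1  45.8]
6 281.76 230.15 [512.7 -16.1]
1 230.0 231.0 [511.6 112.8]
5 263.0 231.87 [508.8  30.7]
10 269.36 231.77 [508.9  14.8]
1 294.0 231.0 [510.3 -46.5]
8 295.52 234.93 [500.6 -50.1]
7 217.99 236.48 [498.2 142.6]
6 288.54 236.4 [497.1 -32.7]
1 226.0 237.0 [496.8 122.7]
1 293.0 236.0 [498.  -43.8]
3 291.37 238.65 [491.5 -39.6]
1 297.0 239.0 [490.5 -53.5]
```

Run:
```python
import numpy as np
from scipy.optimize import least_squares
T=np.array([[562.7,138.8],[551.3,128.3],[540.9,116.9],[531.3,104.3],[524.2,90.1],[517.8,76.1],[514,60.9],[510.1,45.8],[508.8,30.7],[508.9,14.8],[508.5,-1.1],[512.7,-16.1],[523.1,-45.3]])
q=np.r_[np.arange(0,1.15,.1),1.3]
def f(p):
    a=p[3]+q-.6; return (T-np.stack([p[0]-p[2]*np.cos(a),p[1]-p[2]*np.sin(a)],1)).ravel()
r=least_squares(f,[664,20,155,0],loss="soft_l1");print(r.x,abs(r.fun).max())
for c in (r.x[:2],[664,20.4]):
    c=np.array(c)
    for n,p in(("post",[577,117]),("post2",[575.2,115]),("tab",[486,-44.8]),("tab2",[485.6,-46.5])):
        d=np.array(p)-c;print(n,np.hypot(*d),np.arctan2(-d[1],-d[0])-r.x[3]+.6)
```

```text
[ 6.64114577e+02  2.09619281e+01  1.55950834e+02 -2.60347296e-01] 1.1820183766604941
post 129.6621022374389 0.026266001951158358
post2 129.4177767752314 0.046951962625891075
tab 189.8668840512435 1.214033375617603
tab2 190.836489896974 1.2216642273456224
post 130.00215382831163 0.022709123989560598
post2 129.74821771415586 0.04333480544541468
tab 189.56539768639212 1.21146190428943
tab2 190.53128352058093 1.2191179661087386
```

Pivot ≈ (664, 20.8) and heading ψ ≈ -0.26. The lever reads ~0.02 and the cursor ~1.215, and radii agree at 130 and 190 mm. I'll grip the lever post gently and carry it round the arc in small steps, watching the force.

Emit:
play_rows:
  deltas:
    - [0.69, -0.605, 0, 0, 0, -0.353, 0]
    - [0.69, -0.605, 0, 0, 0, -0.353, 0]
    - [0.69, -0.605, 0, 0, 0, -0.353, 0]
    - [0.69, -0.605, 0, 0, 0, -0.353, 0]
    - [0.69, -0.605, 0, 0, 0, -0.353, 0]
    - [0.69, -0.605, 0, 0, 0, -0.353, 0]
    - [0.69, -0.605, 0, 0, 0, -0.353, 0]
    - [0.69, -0.605, 0, 0, 0, -0.353, 0]
  squeeze: 20

```text
time_s: 0.77
eef_pos: [361.2, 311.0, 231.2]
ee_rot: [-0.0, 0.279, 0.96, -0.0]
force: [1.3, 0.9, 0.8]
grip_width: 0.503
```

Emit:
play_rows:
  deltas:
    - [0.69, -0.605, 0, 0, 0, -0.353, 0]
    - [0.69, -0.605, 0, 0, 0, -0.353, 0]
    - [0.69, -0.605, 0, 0, 0, -0.353, 0]
    - [0.69, -0.605, 0, 0, 0, -0.353, 0]
    - [0.69, -0.605, 0, 0, 0, -0.353, 0]
    - [0.69, -0.605, 0, 0, 0, -0.353, 0]
    - [0.69, -0.605, 0, 0, 0, -0.353, 0]
    - [0.69, -0.605, 0, 0, 0, -0.353, 0]

```text
time_s: 1.43
eef_pos: [582.0, 117.4, 230.9]
ee_rot: [-0.0, 0.418, 0.908, -0.0]
force: [-0.4, 0.9, 0.5]
grip_width: 0.501
```

Emit:
play_rows:
  deltas:
    - [0, 0, 0, 0, 0, 0, 0]
    - [0, 0, 0, 0, 0, 0, 0]
    - [0, 0, 0, 0, 0, 0, 0]
    - [0, 0, 0, 0, 0, 0, 0]

```text
time_s: 1.77
eef_pos: [580.3, 119.9, 231.4]
ee_rot: [-0.0, 0.416, 0.909, 0.0]
force: [0.4, 0.8, -0.1]
grip_width: 0.496
```

Emit:
play_rows:
  deltas:
    - [-0.045, -0.035, -0.9, 0, 0, 0, 0]
    - [0, 0, -0.9, 0, 0, 0, 0]
    - [0, 0, -0.9, 0, 0, 0, 0]
    - [0, 0, -0.9, 0, 0, 0, 0]
    - [0, 0, -0.5, 0, 0, 0, 0]
    - [0, 0, -0.35, 0, 0, 0, 0]
    - [0, 0, 0, 0, 0, 0, 0]
    - [0, 0, 0, 0, 0, 0, 0]

```text
time_s: 2.43
eef_pos: [578.8, 118.3, 53.7]
ee_rot: [-0.0, 0.416, 0.909, -0.0]
force: [-0.8, -0.4, 0.1]
grip_width: 0.502
```

Run:
```python
from rig import capture
import cv2
c=capture("side")["pixels"][100:250,150:340,::-1];cv2.imwrite("pics/s2.png",cv2.resize(c,None,fx=4,fy=4,interpolation=cv2.INTER_CUBIC))
```

```text
(no output)
```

View pics/s2.png

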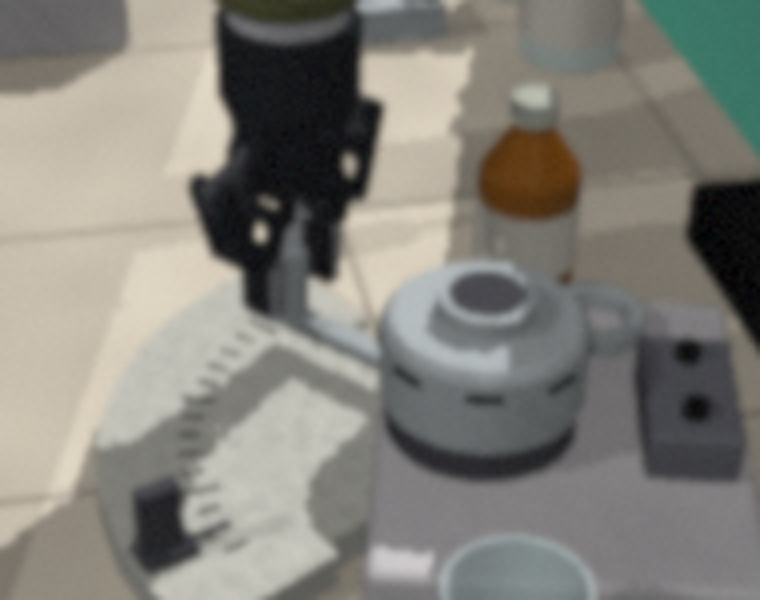

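Picture 5: the post (crop 290,265) stands between the two fingers. Closing.

Emit:
play_rows:
  deltas:
    - [0, 0, 0, 0, 0, 0, -1]
    - [0, 0, 0, 0, 0, 0, -1]
    - [0, 0, 0, 0, 0, 0, -1]
    - [0, 0, 0, 0, 0, 0, -1]
    - [0, 0, 0, 0, 0, 0, -1]
    - [0, 0, 0, 0, 0, 0, -1]
  squeeze: 20

```text
time_s: 2.98
eef_pos: [579.9, 117.8, 54.6]
ee_rot: [0.001, 0.417, 0.909, 0.001]
force: [-0.8, 2.1, 7.0]
grip_width: 0.178
```

Run:
```python
import numpy as np
from rig import sensors
p=sensors.sense();e=p["eef_pos"];print(np.round(e,1),p["force"],np.arctan2(20.8-e[1],664-e[0])+.86,np.hypot(664-e[0],20.8-e[1]))
# path TCP offsets from q=.0
P=lambda q:np.array([664-130*np.cos(q-.86),20.8-130*np.sin(q-.86)])
qs=np.r_[0,np.arange(.04,.34,.04),np.arange(.32,.85,.02)]
for a,b in zip(qs[:-1],qs[1:]):print(round(b,2),((P(b)-P(a))/40).round(3),P(b).round(1),"t",np.array([np.sin(b-.86),-np.cos(b-.86)]).round(2))
```

```text
[579.9 117.8  54.6] [-0.83894978  2.10423751  6.98007768] 0.003563962465593873 128.4448560806705
0.04 [-0.097 -0.087] [575.3 115.8] t [-0.73 -0.68]
0.08 [-0.093 -0.091] [571.6 112.2] t [-0.7  -0.71]
0.12 [-0.09  -0.094] [568.  108.5] t [-0.67 -0.74]
0.16 [-0.086 -0.098] [564.6 104.5] t [-0.64 -0.76]
0.2 [-0.082 -0.101] [561.3 100.5] t [-0.61 -0.79]
0.24 [-0.078 -0.104] [558.2  96.3] t [-0.58 -0.81]
0.28 [-0.073 -0.107] [555.3  92. ] t [-0.55 -0.84]
0.32 [-0.069 -0.11 ] [552.5  87.6] t [-0.51 -0.86]
0.32 [0. 0.] [552.5  87.6] t [-0.51 -0.86]
0.34 [-0.033 -0.056] [551.2  85.4] t [-0.5  -0.87]
0.36 [-0.032 -0.057] [549.9  83.1] t [-0.48 -0.88]
0.38 [-0.031 -0.057] [548.7  80.8] t [-0.46 -0.89]
0.4 [-0.029 -0.058] [547.5  78.5] t [-0.44 -0.9 ]
0.42 [-0.028 -0.059] [546.4  76.2] t [-0.43 -0.9 ]
0.44 [-0.027 -0.059] [545.3  73.8] t [-0.41 -0.91]
0.46 [-0.026 -0.06 ] [544.3  71.4] t [-0.39 -0.92]
0.48 [-0.025 -0.06 ] [543.3  69. ] t [-0.37 -0.93]
0.5 [-0.024 -0.061] [542.3  66.6] t [-0.35 -0.94]
0.52 [-0.022 -0.061] [541.4  64.2] t [-0.33 -0.94]
0.54 [-0.021 -0.061] [540.6  61.7] t [-0.31 -0.95]
0.56 [-0.02  -0.062] [539.8  59.2] t [-0.3  -0.96]
0.58 [-0.019 -0.062] [539.1  56.7] t [-0.28 -0.96]
0.6 [-0.017 -0.063] [538.4  54.2] t [-0.26 -0.97]
0.62 [-0.016 -0.063] [537.7  51.7] t [-0.24 -0.97]
0.64 [-0.015 -0.063] [537.1  49.2] t [-0.22 -0.98]
0.66 [-0.014 -0.064] [536.6  46.6] t [-0.2  -0.98]
0.68 [-0.012 -0.064] [536.1  44.1] t [-0.18 -0.98]
0.7 [-0.011 -0.064] [535.7  41.5] t [-0.16 -0.99]
0.72 [-0.01  -0.064] [535.3  38.9] t [-0.14 -0.99]
0.74 [-0.008 -0.064] [534.9  36.4] t [-0.12 -0.99]
0.76 [-0.007 -0.065] [534.6  33.8] t [-0.1 -1. ]
0.78 [-0.006 -0.065] [534.4  31.2] t [-0.08 -1.  ]
0.8 [-0.005 -0.065] [534.2  28.6] t [-0.06 -1.  ]
0.82 [-0.003 -0.065] [534.1  26. ] t [-0.04 -1.  ]
0.84 [-0.002 -0.065] [534.   23.4] t [-0.02 -1.  ]
```

Emit:
play_rows:
  deltas:
    - [-0.08, -0.07, 0.03, 0, 0, 0.38, -1]
    - [-0.093, -0.091, 0, 0, 0, 0.38, -1]
    - [-0.09, -0.094, 0, 0, 0, 0.38, -1]
    - [-0.086, -0.098, 0, 0, 0, 0.38, -1]
    - [-0.082, -0.101, 0, 0, 0, 0.38, -1]
    - [-0.078, -0.104, 0, 0, 0, 0.38, -1]
    - [-0.073, -0.107, 0, 0, 0, 0.38, -1]
    - [0, 0, 0, 0, 0, 0, -1]

```text
time_s: 3.65
eef_pos: [556.1, 90.3, 54.7]
ee_rot: [0.001, 0.286, 0.958, 0.0]
force: [2.2, 0.1, -2.6]
grip_width: 0.177
```

Emit:
play_rows:
  deltas:
    - [0, 0, 0, 0, 0, 0, -1]
    - [0, 0, 0, 0, 0, 0, -1]

```text
time_s: 3.82
eef_pos: [556.5, 91.0, 54.7]
ee_rot: [0.001, 0.287, 0.958, 0.0]
force: [2.5, -1.2, -1.4]
grip_width: 0.182
```

Emit:
play_rows:
  deltas:
    - [-0.035, -0.055, 0, 0, 0, 0.19, -1]
    - [0, 0, 0, 0, 0, 0, -1]
    - [0, 0, 0, 0, 0, 0, -1]

```text
time_s: 4.07
eef_pos: [555.0, 88.6, 54.7]
ee_rot: [0.001, 0.277, 0.961, 0.0]
force: [5.1, -1.0, -1.4]
grip_width: 0.181
```

Emit:
play_rows:
  deltas:
    - [-0.034, -0.055, 0, 0, 0, 0.19, -1]
    - [0, 0, 0, 0, 0, 0, -1]
    - [0, 0, 0, 0, 0, 0, -1]

```text
time_s: 4.32
eef_pos: [553.6, 86.4, 54.7]
ee_rot: [0.001, 0.268, 0.963, 0.0]
force: [4.7, -1.9, -2.9]
grip_width: 0.178
```

Emit:
play_rows:
  deltas:
    - [-0.032, -0.057, 0, 0, 0, 0.19, -1]
    - [0, 0, 0, 0, 0, 0, -1]
    - [0, 0, 0, 0, 0, 0, -1]

```text
time_s: 4.57
eef_pos: [552.3, 84.2, 54.7]
ee_rot: [0.001, 0.258, 0.966, 0.0]
force: [4.9, -2.0, -1.3]
grip_width: 0.18
```

Emit:
play_rows:
  deltas:
    - [0, 0, 0, 0, 0, 0, -1]

```text
time_s: 4.65
eef_pos: [552.4, 84.2, 54.7]
ee_rot: [0.001, 0.258, 0.966, 0.0]
force: [5.9, -1.5, -1.7]
grip_width: 0.178
```

Emit:
play_rows:
  deltas:
    - [0, 0, 0, 0, 0, 0, -1]

```text
time_s: 4.73
eef_pos: [552.4, 84.2, 54.7]
ee_rot: [0.001, 0.258, 0.966, 0.0]
force: [5.6, -1.6, -0.9]
grip_width: 0.183
```

Emit:
play_rows:
  deltas:
    - [-0.01, -0.069, 0, 0, 0, 0.19, -1]
    - [0, 0, 0, 0, 0, 0, -1]
    - [0, 0, 0, 0, 0, 0, -1]

```text
time_s: 4.98
eef_pos: [551.1, 81.8, 54.6]
ee_rot: [-0.001, 0.248, 0.969, 0.0]
force: [-1.4, 1.9, 3.6]
grip_width: 0.175
```

Emit:
play_rows:
  deltas:
    - [0, 0, 0, 0, 0, 0, -1]

```text
time_s: 5.07
eef_pos: [551.1, 81.8, 54.6]
ee_rot: [-0.0, 0.249, 0.969, 0.0]
force: [-2.1, 2.0, 4.4]
grip_width: 0.177
```

Emit:
play_rows:
  deltas:
    - [-0.03, -0.058, 0, 0, 0, 0.19, -1]
    - [0, 0, 0, 0, 0, 0, -1]
    - [0, 0, 0, 0, 0, 0, -1]
    - [0, 0, 0, 0, 0, 0, -1]

```text
time_s: 5.4
eef_pos: [549.8, 79.4, 54.6]
ee_rot: [-0.001, 0.238, 0.971, 0.0]
force: [-3.1, 2.8, 5.7]
grip_width: 0.179
```

Emit:
play_rows:
  deltas:
    - [0, 0, 0, 0, 0, 0, -1]

```text
time_s: 5.48
eef_pos: [549.8, 79.4, 54.6]
ee_rot: [-0.001, 0.238, 0.971, 0.0]
force: [-3.2, 2.6, 6.1]
grip_width: 0.177
```

Emit:
play_rows:
  deltas:
    - [-0.036, -0.055, 0, 0, 0, 0.19, -1]
    - [0, 0, 0, 0, 0, 0, -1]
    - [0, 0, 0, 0, 0, 0, -1]
    - [0, 0, 0, 0, 0, 0, -1]

```text
time_s: 5.82
eef_pos: [548.6, 76.9, 54.6]
ee_rot: [-0.0, 0.229, 0.974, 0.0]
force: [-1.0, 1.4, 4.9]
grip_width: 0.178
```

Emit:
play_rows:
  deltas:
    - [0, 0, 0, 0, 0, 0, -1]

```text
time_s: 5.9
eef_pos: [548.6, 76.9, 54.6]
ee_rot: [-0.0, 0.229, 0.974, -0.0]
force: [-1.8, 2.8, 4.5]
grip_width: 0.177
```

Emit:
play_rows:
  deltas:
    - [-0.028, -0.059, 0, 0, 0, 0.19, -1]
    - [0, 0, 0, 0, 0, 0, -1]
    - [0, 0, 0, 0, 0, 0, -1]
    - [0, 0, 0, 0, 0, 0, -1]

```text
time_s: 6.23
eef_pos: [547.5, 74.5, 54.6]
ee_rot: [-0.0, 0.219, 0.976, -0.0]
force: [-2.4, 2.1, 6.3]
grip_width: 0.174
```

Emit:
play_rows:
  deltas:
    - [0, 0, 0, 0, 0, 0, -1]

```text
time_s: 6.32
eef_pos: [547.5, 74.5, 54.6]
ee_rot: [-0.0, 0.219, 0.976, -0.0]
force: [-2.7, 2.3, 5.3]
grip_width: 0.175
```

t·F ≈ -1.0 N, still free.

Emit:
play_rows:
  deltas:
    - [-0.03, -0.058, 0, 0, 0, 0.19, -1]
    - [0, 0, 0, 0, 0, 0, -1]
    - [0, 0, 0, 0, 0, 0, -1]
    - [0, 0, 0, 0, 0, 0, -1]

```text
time_s: 6.65
eef_pos: [546.4, 72.1, 54.6]
ee_rot: [-0.0, 0.209, 0.978, -0.0]
force: [-1.4, 2.6, 5.3]
grip_width: 0.179
```

Emit:
play_rows:
  deltas:
    - [0, 0, 0, 0, 0, 0, -1]

```text
time_s: 6.73
eef_pos: [546.4, 72.0, 54.6]
ee_rot: [-0.0, 0.209, 0.978, -0.0]
force: [-1.8, 2.0, 5.5]
grip_width: 0.179
```

Emit:
play_rows:
  deltas:
    - [-0.027, -0.06, 0, 0, 0, 0.19, -1]
    - [0, 0, 0, 0, 0, 0, -1]
    - [0, 0, 0, 0, 0, 0, -1]
    - [0, 0, 0, 0, 0, 0, -1]

```text
time_s: 7.07
eef_pos: [545.4, 69.6, 54.6]
ee_rot: [-0.0, 0.199, 0.98, -0.0]
force: [-1.2, 2.8, 5.5]
grip_width: 0.178
```

Emit:
play_rows:
  deltas:
    - [0, 0, 0, 0, 0, 0, -1]

```text
time_s: 7.15
eef_pos: [545.4, 69.6, 54.6]
ee_rot: [-0.0, 0.199, 0.98, -0.0]
force: [-2.5, 2.4, 5.0]
grip_width: 0.177
```

Emit:
play_rows:
  deltas:
    - [-0.025, -0.06, 0, 0, 0, 0.19, -1]
    - [0, 0, 0, 0, 0, 0, -1]
    - [0, 0, 0, 0, 0, 0, -1]
    - [0, 0, 0, 0, 0, 0, -1]

```text
time_s: 7.48
eef_pos: [544.4, 67.1, 54.6]
ee_rot: [0.0, 0.189, 0.982, -0.0]
force: [-0.7, 2.0, 4.9]
grip_width: 0.18
```

Emit:
play_rows:
  deltas:
    - [0, 0, 0, 0, 0, 0, -1]

```text
time_s: 7.57
eef_pos: [544.4, 67.1, 54.6]
ee_rot: [0.0, 0.189, 0.982, -0.0]
force: [-0.9, 2.0, 6.1]
grip_width: 0.183
```

Emit:
play_rows:
  deltas:
    - [-0.024, -0.06, 0, 0, 0, 0.19, -1]
    - [0, 0, 0, 0, 0, 0, -1]
    - [0, 0, 0, 0, 0, 0, -1]
    - [0, 0, 0, 0, 0, 0, -1]

```text
time_s: 7.9
eef_pos: [543.4, 64.7, 54.6]
ee_rot: [0.0, 0.179, 0.984, -0.0]
force: [-1.5, 2.7, 5.6]
grip_width: 0.18
```

Emit:
play_rows:
  deltas:
    - [0, 0, 0, 0, 0, 0, -1]

```text
time_s: 7.98
eef_pos: [543.4, 64.7, 54.6]
ee_rot: [0.0, 0.179, 0.984, -0.0]
force: [-1.4, 1.6, 5.1]
grip_width: 0.179
```

Emit:
play_rows:
  deltas:
    - [-0.023, -0.061, 0, 0, 0, 0.19, -1]
    - [0, 0, 0, 0, 0, 0, -1]
    - [0, 0, 0, 0, 0, 0, -1]
    - [0, 0, 0, 0, 0, 0, -1]

```text
time_s: 8.32
eef_pos: [542.6, 62.2, 54.6]
ee_rot: [0.0, 0.17, 0.986, -0.0]
force: [-0.2, 2.5, 5.7]
grip_width: 0.179
```

Emit:
play_rows:
  deltas:
    - [0, 0, 0, 0, 0, 0, -1]

```text
time_s: 8.4
eef_pos: [542.6, 62.2, 54.6]
ee_rot: [0.0, 0.17, 0.986, -0.0]
force: [-0.1, 2.1, 5.5]
grip_width: 0.182
```

Emit:
play_rows:
  deltas:
    - [-0.022, -0.061, 0, 0, 0, 0.19, -1]
    - [0, 0, 0, 0, 0, 0, -1]
    - [0, 0, 0, 0, 0, 0, -1]
    - [0, 0, 0, 0, 0, 0, -1]

```text
time_s: 8.73
eef_pos: [541.8, 59.7, 54.6]
ee_rot: [0.0, 0.16, 0.987, -0.0]
force: [-0.1, 1.5, 4.5]
grip_width: 0.175
```

Emit:
play_rows:
  deltas:
    - [0, 0, 0, 0, 0, 0, -1]

```text
time_s: 8.82
eef_pos: [541.8, 59.7, 54.6]
ee_rot: [0.0, 0.16, 0.987, -0.0]
force: [-0.7, 1.8, 5.0]
grip_width: 0.178
```

Emit:
play_rows:
  deltas:
    - [-0.021, -0.061, 0, 0, 0, 0.19, -1]
    - [0, 0, 0, 0, 0, 0, -1]
    - [0, 0, 0, 0, 0, 0, -1]
    - [0, 0, 0, 0, 0, 0, -1]

```text
time_s: 9.15
eef_pos: [541.1, 57.5, 54.6]
ee_rot: [0.0, 0.151, 0.989, -0.0]
force: [0.7, 1.9, 5.6]
grip_width: 0.176
```

Emit:
play_rows:
  deltas:
    - [0, 0, 0, 0, 0, 0, -1]

```text
time_s: 9.23
eef_pos: [541.1, 57.6, 54.6]
ee_rot: [0.0, 0.151, 0.989, -0.0]
force: [1.4, 1.5, 4.4]
grip_width: 0.178
```

Emit:
play_rows:
  deltas:
    - [-0.01, -0.031, 0, 0, 0, 0.095, -1]
    - [0, 0, 0, 0, 0, 0, -1]
    - [0, 0, 0, 0, 0, 0, -1]
    - [0, 0, 0, 0, 0, 0, -1]

```text
time_s: 9.57
eef_pos: [540.7, 56.5, 54.6]
ee_rot: [0.0, 0.146, 0.989, -0.0]
force: [3.5, 0.7, 4.0]
grip_width: 0.179
```

Emit:
play_rows:
  deltas:
    - [0, 0, 0, 0, 0, 0, -1]

```text
time_s: 9.65
eef_pos: [540.7, 56.5, 54.6]
ee_rot: [0.0, 0.146, 0.989, -0.0]
force: [3.4, 0.2, 5.2]
grip_width: 0.175
```

Emit:
play_rows:
  deltas:
    - [-0.01, -0.031, 0, 0, 0, 0.095, -1]
    - [0, 0, 0, 0, 0, 0, -1]
    - [0, 0, 0, 0, 0, 0, -1]
    - [0, 0, 0, 0, 0, 0, -1]

```text
time_s: 9.98
eef_pos: [540.4, 55.2, 54.6]
ee_rot: [0.0, 0.141, 0.99, -0.0]
force: [5.3, 0.5, 4.7]
grip_width: 0.178
```

Run:
```python
import numpy as np
from rig import sensors
p=sensors.sense();print({k:np.round(v,2).tolist() for k,v in p.items()})
```

```text
{'time_s': 9.98, 'joints': [-0.11, 0.55, 1.64, -0.0, 0.94, -1.4], 'dq': [-0.0, -0.0, -0.0, -0.0, -0.0, 0.0], 'tau': [-0.12, -43.75, -16.92, -0.23, 1.15, 0.04], 'eef_pos': [540.35, 55.21, 54.6], 'ee_rot': [0.0, 0.14, 0.99, -0.0], 'force': [5.26, 0.49, 4.65], 'wrist_torque': [0.12, -0.79, 0.06], 'grip_width': 0.18}
```

Emit:
play_rows:
  deltas:
    - [0.008, -0.035, 0, 0, 0, 0.095, -1]
    - [0, 0, 0, 0, 0, 0, -1]
    - [0, 0, 0, 0, 0, 0, -1]
    - [0, 0, 0, 0, 0, 0, -1]

```text
time_s: 10.32
eef_pos: [540.0, 54.0, 54.6]
ee_rot: [-0.0, 0.136, 0.991, 0.0]
force: [1.7, 1.3, 6.7]
grip_width: 0.178
```

Emit:
play_rows:
  deltas:
    - [0, 0, 0, 0, 0, 0, -1]

```text
time_s: 10.4
eef_pos: [540.0, 54.0, 54.6]
ee_rot: [-0.001, 0.136, 0.991, 0.0]
force: [1.7, 1.1, 5.9]
grip_width: 0.179
```

Emit:
play_rows:
  deltas:
    - [-0.012, -0.063, 0, 0, 0, 0.19, -1]
    - [0, 0, 0, 0, 0, 0, -1]
    - [0, 0, 0, 0, 0, 0, -1]
    - [0, 0, 0, 0, 0, 0, -1]

```text
time_s: 10.73
eef_pos: [539.4, 51.5, 54.6]
ee_rot: [-0.001, 0.126, 0.992, 0.0]
force: [0.5, 1.6, 7.5]
grip_width: 0.179
```

Emit:
play_rows:
  deltas:
    - [0, 0, 0, 0, 0, 0, -1]

```text
time_s: 10.82
eef_pos: [539.4, 51.5, 54.5]
ee_rot: [-0.001, 0.126, 0.992, 0.0]
force: [0.2, 2.3, 7.0]
grip_width: 0.181
```

Emit:
play_rows:
  deltas:
    - [-0.015, -0.063, 0, 0, 0, 0.19, -1]
    - [0, 0, 0, 0, 0, 0, -1]
    - [0, 0, 0, 0, 0, 0, -1]
    - [0, 0, 0, 0, 0, 0, -1]

```text
time_s: 11.15
eef_pos: [538.8, 49.0, 54.6]
ee_rot: [-0.001, 0.116, 0.993, 0.0]
force: [0.4, 1.9, 7.7]
grip_width: 0.184
```

Emit:
play_rows:
  deltas:
    - [0, 0, 0, 0, 0, 0, -1]

```text
time_s: 11.23
eef_pos: [538.8, 49.0, 54.6]
ee_rot: [-0.001, 0.116, 0.993, 0.0]
force: [0.3, 1.5, 7.3]
grip_width: 0.179
```

q ≈ 0.635, still free (≈ -1.7 N).

Emit:
play_rows:
  deltas:
    - [-0.014, -0.063, 0.005, 0, 0, 0.19, -1]
    - [0, 0, 0, 0, 0, 0, -1]
    - [0, 0, 0, 0, 0, 0, -1]
    - [0, 0, 0, 0, 0, 0, -1]

```text
time_s: 11.57
eef_pos: [538.3, 46.5, 54.6]
ee_rot: [-0.001, 0.107, 0.994, 0.0]
force: [1.3, 1.7, 5.6]
grip_width: 0.182
```

Emit:
play_rows:
  deltas:
    - [0, 0, 0, 0, 0, 0, -1]

```text
time_s: 11.65
eef_pos: [538.3, 46.5, 54.6]
ee_rot: [-0.001, 0.107, 0.994, 0.0]
force: [0.3, 2.4, 5.8]
grip_width: 0.175
```

Emit:
play_rows:
  deltas:
    - [-0.013, -0.064, 0, 0, 0, 0.19, -1]
    - [0, 0, 0, 0, 0, 0, -1]
    - [0, 0, 0, 0, 0, 0, -1]
    - [0, 0, 0, 0, 0, 0, -1]

```text
time_s: 11.98
eef_pos: [537.8, 44.2, 54.6]
ee_rot: [-0.001, 0.097, 0.995, 0.0]
force: [2.1, 4.4, 5.2]
grip_width: 0.178
```

Emit:
play_rows:
  deltas:
    - [0, 0, 0, 0, 0, 0, -1]

```text
time_s: 12.07
eef_pos: [537.8, 44.3, 54.6]
ee_rot: [-0.001, 0.097, 0.995, 0.0]
force: [1.8, 4.2, 5.3]
grip_width: 0.181
```

Emit:
play_rows:
  deltas:
    - [-0.004, -0.02, 0, 0, 0, 0.06, -1]
    - [0, 0, 0, 0, 0, 0, -1]
    - [0, 0, 0, 0, 0, 0, -1]
    - [0, 0, 0, 0, 0, 0, -1]

```text
time_s: 12.4
eef_pos: [537.7, 43.6, 54.6]
ee_rot: [-0.001, 0.094, 0.996, 0.0]
force: [1.7, 4.4, 5.1]
grip_width: 0.176
```

Run:
```python
import numpy as np,cv2
from rig import sensors,capture
from h import *
F=[]
c=capture("side");t=capture("top")
s=sensors.sense();e=s["eef_pos"];print(e,s["force"],"q",np.arctan2(20.8-e[1],664-e[0])+.86)
np.savez("side2.npz",**c);np.savez("top2.npz",**t)
cv2.imwrite("pics/s3.png",cv2.resize(c["pixels"][130:280,150:320,::-1],None,fx=4,fy=4,interpolation=cv2.INTER_CUBIC))
print(proj(c,[537.8,44,85]),proj(c,[537.8,44,50]))
```

```text
[537.72871483  43.59738029  54.60287431] [1.64393715 4.48853782 6.27415571] q 0.681381278086129
[209.1072305  183.91672794] [209.70117978 197.31412397]
```

View pics/s3.png

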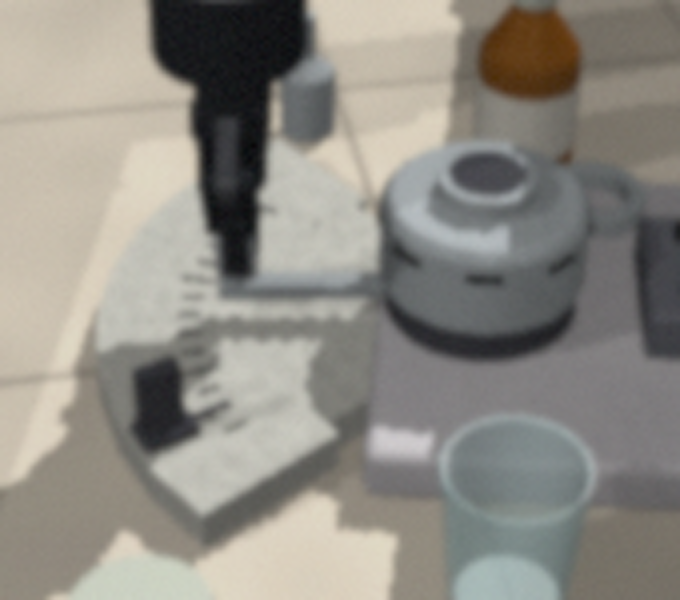

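Picture 6: the post (crop 237,245) is held, and the lever arm points to about the 0.65–0.7 marks. One small step to confirm the firming.

Emit:
play_rows:
  deltas:
    - [-0.004, -0.02, 0, 0, 0, 0.06, -1]
    - [0, 0, 0, 0, 0, 0, -1]
    - [0, 0, 0, 0, 0, 0, -1]

```text
time_s: 12.75
eef_pos: [537.6, 43.0, 54.6]
ee_rot: [-0.0, 0.091, 0.996, 0.001]
force: [2.4, 5.5, 4.7]
grip_width: 0.177
```

Emit:
play_rows:
  deltas:
    - [0, 0, 0, 0, 0, 0, -1]

```text
time_s: 12.83
eef_pos: [537.6, 43.0, 54.6]
ee_rot: [-0.0, 0.091, 0.996, 0.001]
force: [3.0, 5.3, 4.8]
grip_width: 0.179
```

Emit:
play_rows:
  deltas:
    - [0.008, 0.04, 0, 0, 0, -0.12, -1]
    - [0, 0, 0, 0, 0, 0, -1]
    - [0, 0, 0, 0, 0, 0, -1]

```text
time_s: 13.08
eef_pos: [537.9, 44.4, 54.6]
ee_rot: [-0.001, 0.097, 0.995, 0.0]
force: [2.4, 3.8, 5.2]
grip_width: 0.179
```

Emit:
play_rows:
  deltas:
    - [0, 0, 0, 0, 0, 0, -1]

```text
time_s: 13.17
eef_pos: [537.8, 44.3, 54.6]
ee_rot: [-0.001, 0.097, 0.995, 0.0]
force: [2.0, 4.6, 6.2]
grip_width: 0.175
```

Firming confirmed: tangential force is ≈1.9 N free, then rises ~1.3 N/mm, and back-extrapolates to bite at TCP ≈ (538.1, 45.8), so q ≈ 0.66. Now I'll guide the lever back to rest.

Emit:
play_rows:
  deltas:
    - [0.026, 0.128, 0, 0, 0, -0.38, -1]
    - [0.031, 0.126, 0, 0, 0, -0.38, -1]
    - [0.036, 0.125, 0, 0, 0, -0.38, -1]
    - [0.041, 0.123, 0, 0, 0, -0.38, -1]
    - [0.046, 0.122, 0, 0, 0, -0.38, -1]
    - [0.051, 0.12, 0, 0, 0, -0.38, -1]
    - [0.055, 0.118, 0, 0, 0, -0.38, -1]
    - [0.06, 0.115, 0, 0, 0, -0.38, -1]

```text
time_s: 13.83
eef_pos: [551.7, 83.0, 54.6]
ee_rot: [-0.001, 0.254, 0.967, -0.0]
force: [0.7, 0.4, 5.4]
grip_width: 0.176
```

Emit:
play_rows:
  deltas:
    - [0.065, 0.113, 0, 0, 0, -0.38, -1]
    - [0.069, 0.11, 0, 0, 0, -0.38, -1]
    - [0.073, 0.107, 0, 0, 0, -0.38, -1]
    - [0.078, 0.104, 0, 0, 0, -0.38, -1]
    - [0.082, 0.101, 0, 0, 0, -0.38, -1]
    - [0.086, 0.098, 0, 0, 0, -0.38, -1]
    - [0.09, 0.094, 0, 0, 0, -0.38, -1]
    - [0.06, 0.06, 0, 0, 0, -0.25, -1]

```text
time_s: 14.5
eef_pos: [576.0, 114.4, 54.6]
ee_rot: [-0.001, 0.398, 0.917, -0.0]
force: [1.0, -0.6, 7.1]
grip_width: 0.181
```

Emit:
play_rows:
  deltas:
    - [0, 0, 0, 0, 0, 0, -1]
    - [0, 0, 0, 0, 0, 0, -1]
    - [0, 0, 0, 0, 0, 0, 0]
    - [0, 0, 0, 0, 0, 0, 0]
    - [0, 0, 0, 0, 0, 0, 0]
    - [0, 0, 0, 0, 0, 0, 0]
    - [0, 0, 0, 0, 0, 0, 0]

```text
time_s: 15.08
eef_pos: [575.8, 114.3, 54.3]
ee_rot: [-0.001, 0.397, 0.918, -0.0]
force: [-0.1, -0.8, 0.1]
grip_width: 0.497
```

Emit:
play_rows:
  deltas:
    - [0, 0, 0.7, 0, 0, 0, 0]
    - [0, 0, 0.9, 0, 0, 0, 0]
    - [0, 0, 0.7, 0, 0, 0, 0]
    - [-0.19, -0.332, 0.4, 0, 0, 0.93, 0]
    - [-0.19, -0.332, 0, 0, 0, 0.93, 0]
    - [-0.19, -0.332, 0, 0, 0, 0.93, 0]
    - [-0.19, -0.332, 0, 0, 0, 0.93, 0]
    - [-0.19, -0.332, 0, 0, 0, 0.93, 0]

```text
time_s: 15.75
eef_pos: [537.6, 47.4, 162.6]
ee_rot: [-0.0, 0.162, 0.987, -0.0]
force: [-0.4, 0.6, 0.4]
grip_width: 0.499
```

Emit:
play_rows:
  deltas:
    - [-0.19, -0.332, 0, 0, 0, 0.93, 0]
    - [-0.19, -0.332, 0, 0, 0, 0.93, 0]
    - [-0.19, -0.332, 0, 0, 0, 0.93, 0]
    - [-0.19, -0.332, 0, 0, 0, 0.93, 0]
    - [-0.19, -0.332, 0, 0, 0, 0.93, 0]
    - [-0.19, -0.332, 0, 0, 0, 0.93, 0]
    - [-0.17, -0.338, 0, 0, 0, 0.93, 0]
    - [0, 0, 0, 0, 0, 0, 0]

```text
time_s: 16.42
eef_pos: [484.9, -46.8, 162.6]
ee_rot: [-0.0, -0.176, 0.984, -0.0]
force: [0.5, 0.4, 0.6]
grip_width: 0.5
```

Emit:
play_rows:
  deltas:
    - [0, 0, 0, 0, 0, 0, 0]
    - [0, 0, 0, 0, 0, 0, 0]

```text
time_s: 16.58
eef_pos: [486.0, -44.8, 162.7]
ee_rot: [0.0, -0.174, 0.985, 0.0]
force: [0.2, 0.7, -0.2]
grip_width: 0.502
```

Emit:
play_rows:
  deltas:
    - [0, 0, -0.8, 0, 0, 0, 0]
    - [0, 0, -0.9, 0, 0, 0, 0]
    - [0, 0, -0.8, 0, 0, 0, 0]
    - [0, 0, -0.4, 0, 0, 0, 0]
    - [0, 0, -0.2, 0, 0, 0, 0]
    - [0, 0, 0, 0, 0, 0, 0]
    - [0, 0, 0, 0, 0, 0, 0]

```text
time_s: 17.17
eef_pos: [486.4, -45.0, 39.4]
ee_rot: [0.0, -0.175, 0.985, -0.0]
force: [-0.0, -0.0, 0.4]
grip_width: 0.504
```

Run:
```python
import numpy as np,cv2
from rig import capture
c=capture("side")
cv2.imwrite("pics/s4.png",cv2.resize(c["pixels"][130:280,150:320,::-1],None,fx=4,fy=4,interpolation=cv2.INTER_CUBIC))
P=lambda q:np.array([664-190*np.cos(q-.86),20.8-190*np.sin(q-.86)])
a=1.215-.035*np.arange(17);a[-1]=.66
for x,y in zip(a[:-1],a[1:]):print(round(y,3),((P(y)-P(x))/40).round(3).tolist(),P(y).round(1))
```

```text
1.18 [-0.055, 0.157] [483.6 -39. ]
1.145 [-0.05, 0.159] [481.7 -32.6]
1.11 [-0.044, 0.16] [479.9 -26.2]
1.075 [-0.038, 0.162] [478.4 -19.7]
1.04 [-0.033, 0.163] [477.1 -13.2]
1.005 [-0.027, 0.164] [476.   -6.7]
0.97 [-0.021, 0.165] [ 4.751e+02 -1.000e-01]
0.935 [-0.015, 0.166] [474.5   6.6]
0.9 [-0.01, 0.166] [474.2  13.2]
0.865 [-0.004, 0.166] [474.   19.9]
0.83 [0.002, 0.166] [474.1  26.5]
0.795 [0.008, 0.166] [474.4  33.1]
0.76 [0.014, 0.166] [474.9  39.8]
0.725 [0.019, 0.165] [475.7  46.4]
0.69 [0.025, 0.164] [476.7  52.9]
0.66 [0.026, 0.14] [477.8  58.5]
```

View pics/s4.png

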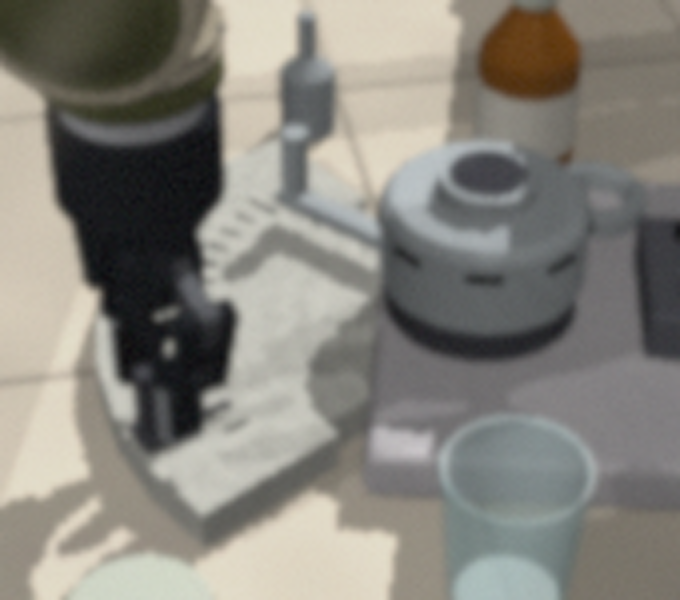

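Picture 7: the lever is back at rest (post at crop 293,160) and the tab is between the fingers (crop 160,410). Gripping the tab and sliding it along the arc.

Emit:
play_rows:
  deltas:
    - [0, 0, 0, 0, 0, 0, -1]
    - [0, 0, 0, 0, 0, 0, -1]
    - [0, 0, 0, 0, 0, 0, -1]
    - [0, 0, 0, 0, 0, 0, -1]
    - [0, 0, 0, 0, 0, 0, -1]
    - [0, 0, 0, 0, 0, 0, -1]

```text
time_s: 17.72
eef_pos: [486.2, -45.4, 39.5]
ee_rot: [0.001, -0.175, 0.985, -0.0]
force: [-1.1, 0.7, 7.0]
grip_width: 0.112
```

Emit:
play_rows:
  deltas:
    - [-0.055, 0.157, 0, 0, 0, -0.334, -1]
    - [-0.05, 0.159, 0, 0, 0, -0.334, -1]
    - [-0.044, 0.16, 0, 0, 0, -0.334, -1]
    - [-0.038, 0.162, 0, 0, 0, -0.334, -1]

```text
time_s: 18.05
eef_pos: [478.7, -19.7, 39.5]
ee_rot: [0.001, -0.105, 0.994, -0.0]
force: [-0.2, -1.5, 5.9]
grip_width: 0.114
```

Emit:
play_rows:
  deltas:
    - [-0.033, 0.163, 0, 0, 0, -0.334, -1]
    - [-0.027, 0.164, 0, 0, 0, -0.334, -1]
    - [-0.021, 0.165, 0, 0, 0, -0.334, -1]
    - [-0.015, 0.166, 0, 0, 0, -0.334, -1]
    - [-0.01, 0.166, 0, 0, 0, -0.334, -1]
    - [-0.004, 0.166, 0, 0, 0, -0.334, -1]

```text
time_s: 18.55
eef_pos: [474.4, 20.0, 39.5]
ee_rot: [0.001, -0.0, 1.0, -0.0]
force: [-1.4, -0.5, 7.2]
grip_width: 0.108
```

Emit:
play_rows:
  deltas:
    - [0.002, 0.166, 0, 0, 0, -0.334, -1]
    - [0.008, 0.166, 0, 0, 0, -0.334, -1]
    - [0.014, 0.166, 0, 0, 0, -0.334, -1]
    - [0.019, 0.165, 0, 0, 0, -0.334, -1]
    - [0.025, 0.164, 0, 0, 0, -0.334, -1]
    - [0.026, 0.14, 0, 0, 0, -0.29, -1]
    - [0, 0, 0, 0, 0, 0, -1]
    - [0, 0, 0, 0, 0, 0, -1]

```text
time_s: 19.22
eef_pos: [478.2, 58.9, 39.5]
ee_rot: [0.001, 0.101, 0.995, 0.0]
force: [-0.9, 0.5, 6.9]
grip_width: 0.111
```

Emit:
play_rows:
  deltas:
    - [0, 0, 0, 0, 0, 0, -1]
    - [0, 0, 0, 0, 0, 0, -1]

```text
time_s: 19.38
eef_pos: [478.2, 58.7, 39.5]
ee_rot: [0.001, 0.101, 0.995, 0.0]
force: [-1.2, 1.0, 5.9]
grip_width: 0.117
```

Emit:
play_rows:
  deltas:
    - [0, 0, 0, 0, 0, 0, 0]
    - [0, 0, 0, 0, 0, 0, 0]
    - [0, 0, 0, 0, 0, 0, 0]
    - [0, 0, 0, 0, 0, 0, 0]
    - [0, 0, 0.3, 0, 0, 0, 0]
    - [0, 0, 0.8, 0, 0, 0, 0]
    - [0, 0, 0.9, 0, 0, 0, 0]
    - [0, 0, 0.9, 0, 0, 0, 0]

```text
time_s: 20.05
eef_pos: [477.1, 58.6, 155.8]
ee_rot: [-0.001, 0.101, 0.995, -0.0]
force: [0.0, -0.0, 0.4]
grip_width: 0.499
```

Emit:
play_rows:
  deltas:
    - [-0.6, 0.4, 0.6, 0, 0, 0, 0]
    - [-0.6, 0.4, 0.4, 0, 0, 0, 0]
    - [-0.6, 0.6, 0, 0, 0, 0, 0]
    - [-0.6, 0.8, 0, 0, 0, 0, 0]
    - [-0.4, 0.9, 0, 0, 0, 0, 0]
    - [-0.2, 0.9, 0, 0, 0, 0, 0]
    - [0, 0.9, 0, 0, 0, 0, 0]
    - [0, 0, 0, 0, 0, 0, 0]

```text
time_s: 20.72
eef_pos: [356.7, 258.8, 194.9]
ee_rot: [0.0, 0.099, 0.995, 0.001]
force: [0.6, 0.9, -0.0]
grip_width: 0.498
```

Run:
```python
import numpy as np,cv2
from rig import capture,sensors
from h import *
print(sensors.sense()["eef_pos"])
for n in("top","side"):
    c=capture(n);P=cloud(c);g=c["pixels"].max(2)
    if n=="top":cv2.imwrite("pics/t5.png",cv2.resize(c["pixels"][105:255,170:360,::-1],None,fx=4,fy=4,interpolation=cv2.INTER_CUBIC))
    for nm,m in(("tab",(P[...,2]>45)&(P[...,2]<75)&(g<90)&(np.hypot(P[...,0]-478,P[...,1]-58)<40)),("post",(P[...,2]>50)&(P[...,2]<90)&(np.hypot(P[...,0]-577,P[...,1]-117)<30))):
        q=P[m].mean(0);print(n,nm,m.sum(),q.round(1),"q",np.arctan2(20.8-q[1],664-q[0])+.86)
    o=np.load(n+"1.npz");m=(np.abs(o["pixels"].astype(int)-c["pixels"]).max(2)>60).astype(np.uint8)
    k,l,st,ce=cv2.connectedComponentsWithStats(m);print(n,"changed",[(s.tolist()) for s in st[1:] if s[4]>25])
```

```text
[356.6537616  258.81453403 194.85166519]
top tab 42 [478.3  58.5  66. ] q 0.6597574376324398
top post 48 [578.2 118.5  80. ] q 0.009506900088426362
top changed [[288, 228, 12, 20, 117], [247, 231, 11, 20, 113], [118, 287, 54, 97, 2948], [39, 335, 74, 49, 1014]]
side tab 94 [477.5  53.8  57.8] q 0.685105164197983
side post 106 [577.8 113.6  70.4] q 0.037715063827570505
side changed [[0, 0, 38, 49, 1000], [78, 4, 39, 10, 206], [83, 16, 38, 82, 1719], [175, 189, 23, 25, 283], [0, 212, 63, 51, 952], [183, 219, 20, 26, 313], [160, 225, 8, 6, 35], [165, 256, 15, 12, 67]]
```

View pics/t5.png

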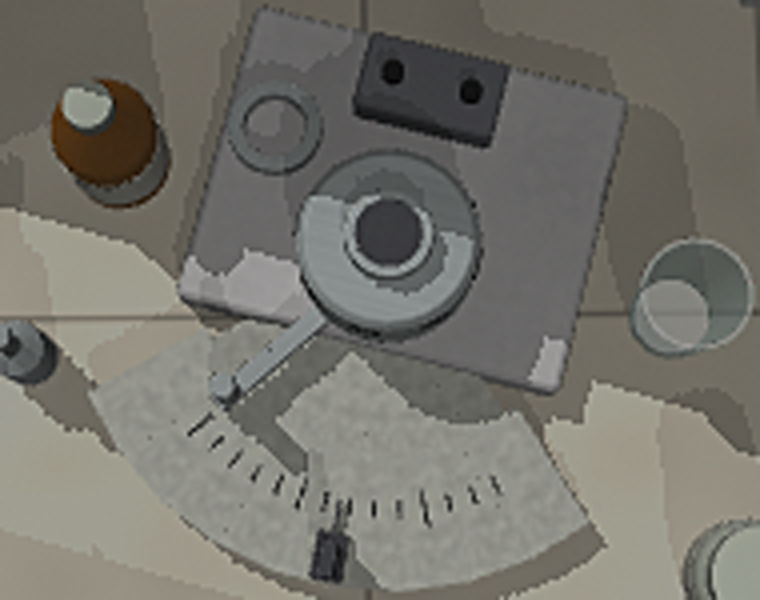

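Picture 8: the cursor pointer (crop 340,510) sits between the 0.6 and 0.7 marks, the lever is at rest, and the bystanders are unchanged. Handing in.

```bash
python3 -c "
from rig import order;print(order.finish_job())"
```

```text
the job is handed in; nothing more can be done
None
```

I found the lever's bite point at about q = 0.66 rad, moved the cursor there and released it, and handed the job in at about 21 s on the robot's clock. No verdict is reported.

- **Finding the bite:** I gripped the lever post and carried it round the arc in roughly 2.6 mm steps. The free resistance was about 1 to 2 N. It then firmed to about 6 N along the arc at most, below the 12 N limit. I worked back from that rise to get 0.66 rad, then guided the lever back to its rest.
- **Cursor check:** The top view reads 0.660 rad and the gripper's position before release 0.659. The side view reads 0.685. I put that down to seeing only the tab's near face, and it is still within the 0.045 tolerance.
- **Lever check:** The top view reads 0.01 rad and the side view 0.038, close to the 0.04 limit and with the same bias.
- **Bystanders:** Comparing images from before and after, the changes I could place were the cursor, the arm and their shadows. The loose things looked unmoved.
- **Least certain point:** Force readings scattered by about 0.5 to 1 N, and one small step (0.7 mm) showed less rise than expected. I put the bite estimate's uncertainty at about 0.01 rad.

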